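# Cap the stock jar: find the thread start, then screw home

## Robot

A 6-joint arm with a two-finger parallel gripper is mounted at the origin on a cart in front of the work surface, level with it; the furniture and walls round the work are solid. World frame = base frame: x ahead of the robot, y to its left, z up, the work surface at z = 0. Lengths are in m, angles in rad, forces in N, time in s.
With the tool pointing down it reaches from about 0.35 to 0.775 m from the base axis. Payload 7.3 kg.
Tool frame: the origin (TCP) lies at the centre of the arm's flange, where the gripper is bolted on; the fingertips stand 178 mm ahead of it and the grasp point (between the pads) lies 159 mm ahead of it (tip_extent is the distance from the TCP to the fingertips, in m); z points along the fingers, y is the line along which they close (so a half turn about z gives the same grasp; the last joint's range is limited). The gripper opens to 92 mm and grips with 3 to 60 N. Pads are 19 mm wide; open, the fingers measure 130 mm over their backs; the gripper's body (75 mm by 190 mm) begins 47 mm behind the grasp point.
Start: joints at [1.166, 0.342, 1.524, -0, 1.275, -0.146], TCP at [0.134, 0.508, 0.405] pointing down, gripper open.
Joint ranges: [-2.53, 2.53], [-0.77, 2.02], [0.04, 2.7], [-1, 4.14], [0.28, 2.66], [-3.11, 3.11]. Speed limits (rad/s): [2.57, 2.57, 3.14, 3.14, 3.14, 3.14].

## Interface

Orientations are given as [roll, pitch, yaw] about the fixed x, y, z axes, in that order (R = Rz(yaw) Ry(pitch) Rx(roll)).
In Python, from cell import * gives the robot as it stands.
- The arm moves only by the tool arm_command, never from a script. Its arguments are lists of equal length, an entry for each row: "xyz": the shift along the world's x, y, z in mm, a list of three; "spin": the turn about the world's z in degrees. In form: {"xyz": [[tx, ty, tz], ...], "spin": [spin, ...]}. A call has 1 to 20 rows; each row shifts and turns the commanded pose from where the row before left it; what a row does not reach is not made up. A row lasts 1/10 s, in which the tool goes at most 50 mm and 8.59 degrees, less where a joint would pass 70% of its speed; a pose out of reach is approached as far as the arm can. A call with a gripper value outside its range is refused whole. "jaw" is the opening, from -1 (shut) to 1 (fully open), set as the call begins (left out, the last holds). The fingers move at their own pace and stop on an object; "squeeze" is the grip in N (left out, the last holds). Time passes only in rows, so rows that do not move let the fingers close. It gives the time, the measured TCP pose, the force, the opening and the grip force at its end, in the units of the state.
- observe(): the state, without advancing time (a new reading comes with each control period).
- read_camera(name): name is "scene" or "top" or "wrist"; returns a dict with "img" (420x560x3 uint8, red, green, blue), "depth" (420x560 float32, m along the optical axis (not along the pixel's ray), 0 where there is no reading), "fx", "fy", "cx", "cy" (pixels), "world_from_camera" (4x4, takes a point from camera to world coordinates). Camera axes: x right, y up, looking along -z (the intrinsics and any distortion apply to the point x, -y, -z); pixel columns grow to the right and rows downward; lengths in m; the calibration is good to about 2 mm. The wrist camera is an equidistant fisheye: a pixel r from the principal point sees the ray r / f radians off the axis. A picture is of the moment at which its call begins.
- hand_in(): hands the job in; it is judged then, once.
The state is a dict: "time": time; "qpos": joint angles; "qvel": joint speeds; "joint_efforts": joint torques, N m; "tool_pos": TCP position; "tool_rot": TCP orientation; "contact_force": force on the tool from outside, world axes, zero at the start; "torque": the same for the moment, N m; "opening": finger opening in m; "grip_force": force on a finger pad.
Only numpy, scipy, OpenCV 4.12 (cv2) and the standard library are available. Lean on these libraries where they do the work, as an engineer would, in place of code of your own. Each camera call takes 0.05 s, during which the arm holds its last target. There are 200 camera calls.

## Task

Pick up the loose white screw cap and set it level on the neck of the brown jar; unless it drops straight into the thread start, press lightly and turn it backward (counter-clockwise from above) until it does. Then screw it forward (clockwise) until it is fully home at its stop, and let go. Do it gently, never forcing the thread, and leave the small bottle, the cup and the marker where they are.

Things in the scene. Friction and masses are not known exactly. Their poses are not given: they have to be found in the camera images.
- jar: brown jar fixed to the table by a grey flange 92 mm across; body 72 mm diameter, sloping in from z = 56 mm to the neck at z = 70 mm. Origin: centre of the underside, z up the neck's axis. Neck: core 37 mm diameter up to 94 mm (top 4 mm taper to 30 mm), with four equal threads, one each 90 degrees, out to 48 mm diameter. They lie elsewhere round the neck every time; this yaw does not tell where.
- jar_crown (a point): neck axis at the crown, the threads' highest level, 88 mm above the table. Clockwise from above, each quarter turn holds: an open pocket (27 degrees), a thread ramp (52 degrees, 2.4 mm thick, top sinking 3.5 mm from crown height), a stop post (11 degrees, up to the crown). A lug on top of a ramp is blocked clockwise by the post; counter-clockwise it climbs to the crown and drops into the pocket.
- jar_pocket (a point): neck axis at the level of the pockets' floor (thread starts), 7.9 mm below the crown. A lug in a pocket is stopped counter-clockwise by a post; clockwise it runs into the groove. A lug on a post's top first falls, turned counter-clockwise, 3.5 mm on to the ramp: that is not the pocket. With lugs in the pockets the cap's underside is 78 mm above the table, on top of the ramps 82.5 to 86 mm.
- jar_groove_end (a point): neck axis at the level of the groove floor at its end, 11 mm below the crown. The groove under each ramp is 5.5 mm high (lug 4 mm) and sinks 3.5 mm over the ramp's 52 degrees (3.9 mm per rad), from the pocket's floor to the post that stops the lug. From pocket to stop the cap turns 50 to 67 degrees clockwise; fully home its underside is 75 mm above the table. The jar and its neck never turn.
- cap: white round screw cap with fine ribs, 56 mm diameter (57 over the ribs), 26 mm high, 50 to 85 g, loose on the table, open side down; bore 51 mm diameter, 21 mm deep. Origin: centre of the underside, z up. Radial play on the neck about 1.5 mm. Grip its sides from above. More than 40 N between cap and jar, summed over the lugs (0.9 N m of turning), ruins the thread.
- cap_lugs (a point): point on the cap's axis, 4 mm above its underside, at the middle of its four lugs: round, 4 mm thick, pointing inward from the bore to 40 mm diameter, at 0, 90, 180 and 270 degrees of the cap's yaw; hidden inside the cap
- bottle: small brown dropper bottle, 28 mm diameter, 65 mm high, loose bystander; origin centre of its underside
- cup: clear plastic cup, 74 mm diameter, 88 mm high, loose bystander; origin centre of its underside
- marker: red and white marker pen lying on the table, 141 mm long, loose bystander; origin at the middle of its underside
Mind the look-alikes: they are no part of the job. Leave any green or pink look-alike of the cap alone.

How it is judged:
On the way:
1. the cap has dropped into the thread starts: level on the neck's axis, underside 76.5 to 79.5 mm above the jar's origin (horizontal distance between cap and jar below 0.004 m and z of cap in the frame of jar between 0.0765 and 0.0795 m and angle between cap's own z axis and vertical below 0.1 rad), for 0.1 s.
At the end, for the whole second after the job is handed in: the cap is screwed fully home and at rest: on the neck's axis within 4 mm, level within 0.06 rad, its underside at most 75.8 mm above the jar's origin (75 mm is fully home) (horizontal distance between cap and jar below 0.004 m and z of cap in the frame of jar between 0.073 and 0.0758 m and angle between cap's own z axis and vertical below 0.06 rad and linear speed of cap below 0.01 m/s); the robot touches nothing.
It fails at once if the cap is forced on the jar: over 40 N between them, summed over the lugs (contact force between cap and jar above 40 N).
It fails at once if a bystander is moved more than 2 cm (distance of any of bottle, cup, marker from where it was at the start of the episode above 0.02 m).
It also fails if it takes over 70 s, if anything falls off the work surface, if the arm or the gripper's body presses on something with over 40 N, if the wrist force passes 120 N, or if a joint passes its speed limit or range.

## Working session

There is one attempt and no reset: what is moved stays moved. The work goes in short steps, Python scripts to look and compute and a tool call to move; the robot and the scene stay as the last step left them, time stands still between calls to the robot, and variables do not carry over. Pictures are saved under pics/ and viewed, at most 10 in all, crops included, and the job is handed in when it is done.

Besides the shell and the picture viewer there is one more tool, called after "Call:" by a JSON object that holds its "api" and its "payload", one argument or row to a line. arm_command: Moves the arm, as the interface text tells. Its arguments: {"type":"object","properties":{"xyz":{"type":"array","items":{"type":"array","items":{"type":"number"}}},"spin":{"type":"array","items":{"type":"number"}},"jaw":{"type":"number"},"squeeze":{"type":"number"}},"required":["xyz","spin"]}

```bash
mkdir -p pics
cat > h.py <<'E'
from cell import *
import numpy as np, cv2
def world(c, depthmin=0.05):
    d=c["depth"]; v,u=np.mgrid[0:d.shape[0],0:d.shape[1]]
    x=(u-c["cx"])/c["fx"]*d; y=(v-c["cy"])/c["fy"]*d
    P=np.stack([x,-y,-d,np.ones_like(d)],-1)@np.array(c["world_from_camera"]).T
    P=P[...,:3]; P[d<depthmin]=np.nan
    return P
E
python3 - <<'E'
from h import *
a=read_camera("scene");b=read_camera("top")
for n,c in(("scene",a),("top",b)):
    np.savez(f"{n}.npz",**c); cv2.imwrite(f"pics/{n}.png",c["img"][...,::-1])
s=observe(); print({k:np.round(v,3) for k,v in s.items()})
E
```

```text
{'time': np.float64(0.1), 'qpos': array([ 1.166,  0.343,  1.525,  0.   ,  1.275, -0.146]), 'qvel': array([-0.002, -0.002, -0.003, -0.   , -0.001, -0.   ]), 'joint_efforts': array([ 1.0000e-03, -4.3201e+01, -2.4469e+01,  7.2000e-02,  5.3000e-02,
       -0.0000e+00]), 'tool_pos': array([0.134, 0.507, 0.404]), 'tool_rot': array([-3.14 , -0.   ,  2.883]), 'contact_force': array([-0.204,  0.218, -0.083]), 'torque': array([-0.035, -0.019, -0.01 ]), 'grip_force': np.float64(0.0), 'opening': np.float64(0.092)}
```

View pics/scene.png

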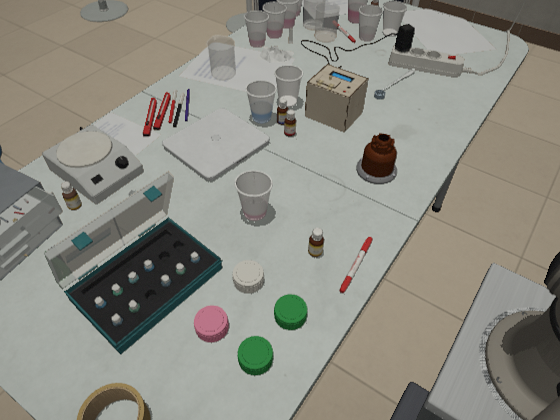

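View pics/top.png

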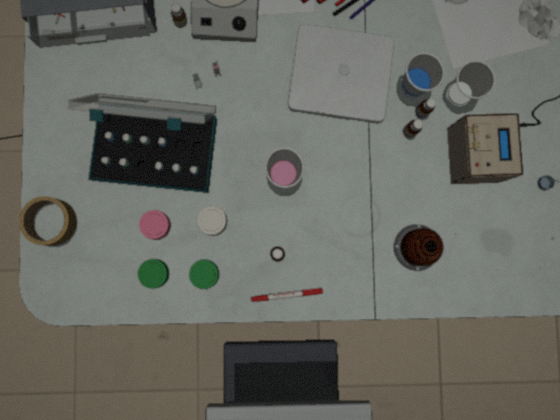

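Candidates for the cap, with top-view pixels: white (211,221), pink (154,224), green (152,273) and (204,274), the bottle's cap (278,254). By the description I choose white (211,221). The jar is at (419,247).

Run:
```python
from h import *
for n in("top","scene"):
    c=dict(np.load(f"{n}.npz")); P=world(c); img=c["img"].astype(int)
    table=P[...,2]
    def fit(lo,hi,box,name):
        u0,u1,v0,v1=box; m=np.zeros(table.shape,bool)
        m[v0:v1,u0:u1]=True; m&=(P[...,2]>lo)&(P[...,2]<hi)
        q=P[m]; 
        if len(q)<5: print(n,name,len(q)); return
        (cx,cy),r=cv2.minEnclosingCircle((q[:,:2]*1000).astype(np.float32))
        print(n,name,len(q),"circ",round(cx,1),round(cy,1),round(r,1),"mean",np.round(q.mean(0)*1000,1),"med z",round(np.median(q[:,2])*1000,1))
    if n=="top":
        fit(.015,.04,(190,232,200,242),"cap"); fit(.004,.02,(385,450,215,275),"flange"); fit(.03,.056,(385,450,215,275),"body")
        fit(.07,.1,(385,450,215,275),"neck"); fit(.085,.1,(385,450,215,275),"necktop")
        fit(.03,.08,(262,295,235,270),"bottle"); fit(.004,.03,(240,335,280,305),"marker"); fit(.03,.12,(255,310,140,200),"cup")
        cv2.imwrite("pics/crop.png",cv2.resize(np.hstack([c["img"][190:252,170:250,::-1],c["img"][210:272,380:460,::-1]]),None,fx=5,fy=5,interpolation=cv2.INTER_CUBIC))
    else:
        fit(.015,.04,(228,268,255,298),"cap"); fit(.004,.02,(350,405,120,190),"flange"); fit(.089,.1,(350,405,120,190),"necktop"); fit(.03,.056,(350,405,120,190),"body")
```

```text
top cap 676 circ 508.4 143.9 28.6 mean [507.8 143.3  26.5] med z 26.6
top flange 522 circ 450.6 -262.7 79.3 mean [ 449.9 -239.4   10. ] med z 10.2
top body 150 circ 450.1 -257.5 36.1 mean [ 448.  -231.8   44.8] med z 45.7
top neck 616 circ 451.3 -255.4 27.5 mean [ 449.6 -254.6   88.6] med z 90.1
top necktop 462 circ 449.7 -257.6 24.2 mean [ 449.7 -256.6   91.8] med z 92.7
top bottle 175 circ 442.0 17.9 14.1 mean [441.8  18.2  53.5] med z 49.1
top marker 495 circ 366.2 -0.5 90.6 mean [363.   -2.1  10.8] med z 11.2
top cup 645 circ 598.4 3.3 37.4 mean [609.7   1.3  68.1] med z 70.1
scene cap 739 circ 505.4 142.4 29.2 mean [503.  144.6  26.1] med z 26.8
scene flange 464 circ 473.8 -312.6 125.8 mean [ 444.7 -247.5   10.9] med z 11.2
scene necktop 182 circ 445.0 -260.2 23.8 mean [ 444.5 -255.7   93.9] med z 94.5
scene body 301 circ 445.7 -257.1 36.0 mean [ 437.7 -233.7   43.1] med z 42.8
```

View pics/crop.png

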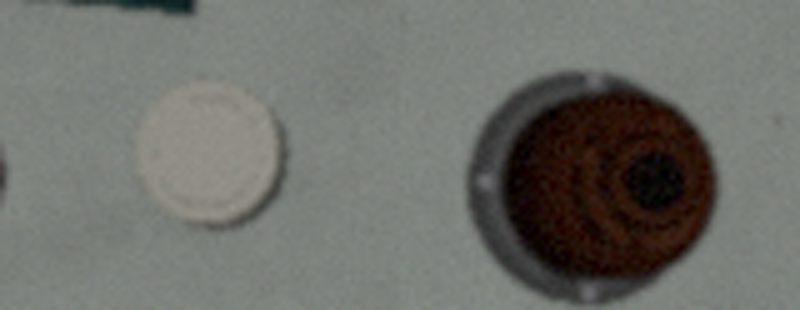

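The crop shows the round white cap at (208,153) in crop pixels and the brown jar with its grey flange on the right. Next I move above the cap.

Call:
{"api": "arm_command", "payload": {
  "xyz": [
    [26.6,-26,-5],
    [26.6,-26,-5],
    [26.6,-26,-5],
    [26.6,-26,-5],
    [26.6,-26,-5],
    [26.6,-26,-5],
    [26.6,-26,-5],
    [26.6,-26,-5],
    [26.6,-26,-5],
    [26.6,-26,-5],
    [26.6,-26,-5],
    [26.6,-26,-5],
    [26.6,-26,-5],
    [26.6,-26,-5],
    [0,0,0]
  ],
  "spin": [-5.4,-5.4,-5.4,-5.4,-5.4,-5.4,-5.4,-5.4,-5.4,-5.4,-5.4,-5.4,-5.4,-5.4,0],
  "jaw": 0.7
}}

```text
time: 1.6
tool_pos: [0.5091, 0.1407, 0.3336]
tool_rot: [3.142, 0.001, 1.557]
contact_force: [-1.0, -0.1, -0.8]
opening: 0.0779
grip_force: 0.0
```

```bash
cat >> h.py <<'E'
def wworld(c):
    d=c["depth"]; v,u=np.mgrid[0:d.shape[0],0:d.shape[1]]
    a=(u-c["cx"])/c["fx"]; b=(v-c["cy"])/c["fy"]; r=np.hypot(a,b); k=np.tan(r)/np.maximum(r,1e-9)
    P=np.stack([a*k*d,-b*k*d,-d,np.ones_like(d)],-1)@np.array(c["world_from_camera"]).T
    P=P[...,:3]; P[d<.03]=np.nan
    return P
E
python3 - <<'E'
from h import *
c=read_camera("wrist"); np.savez("w1.npz",**c); cv2.imwrite("pics/w1.png",c["img"][...,::-1]); P=wworld(c)
q=P[(P[...,2]>.018)&(P[...,2]<.033)&(np.hypot(P[...,0]-.507,P[...,1]-.143)<.045)]
print(len(q),cv2.minEnclosingCircle((q[:,:2]*1000).astype(np.float32)),q.mean(0)*1000)
s=observe();print(s["tool_pos"],s["tool_rot"],s["opening"],np.round(c["world_from_camera"],3))
E
```

```text
2910 ((507.53466796875, 143.0570831298828), 28.605655670166016) [507.51264668 144.20458136  26.51155033]
[0.5076429  0.14204169 0.33379344] [-3.14016225e+00  2.31271396e-04  1.56042452e+00] 0.07817474612552966 [[ 1.     0.013  0.003  0.51 ]
 [-0.013  0.957  0.288  0.218]
 [ 0.001 -0.288  0.958  0.314]
 [ 0.     0.     0.     1.   ]]
```

View pics/w1.png

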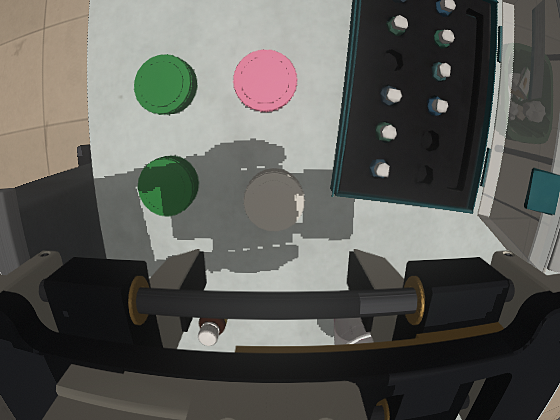

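The wrist view shows the white cap (shaded) at (273,200), midway between the fingers, with the teal box edge at about (340,190). I'll check that box's height and position for clearance.

Run:
```python
from h import *
c=dict(np.load("w1.npz"));P=wworld(c)
for u,v in((337,188),(345,150),(360,200),(352,60)): print(np.round(np.nanmedian(P[v-2:v+3,u-2:u+3].reshape(-1,3),0)*1000))
m=(P[...,2]>.008)&(P[...,2]<.15)&(P[...,0]>.54)&(P[...,0]<.62)&(P[...,1]>.1)&(P[...,1]<.24);q=P[m]*1000;print(q.min(0),q.max(0))
```

```text
[564. 156.  30.]
[572. 191.  27.]
[594. 137.   0.]
[578. 272.  28.]
[559.9228813  143.83354279   8.0320021 ] [619.99477304 239.98548913  41.67466896]
```

Call:
{"api": "arm_command", "payload": {
  "xyz": [
    [0,0,-12],
    [0,0,-12],
    [0,0,-12],
    [0,0,-12],
    [0,0,-12],
    [0,0,-12],
    [0,0,0],
    [0,0,0],
    [0,0,0]
  ],
  "spin": [-7.4,-7.4,-7.4,-7.4,-7.4,-7.4,0,0,0],
  "jaw": 0.6
}}

```text
time: 2.55
tool_pos: [0.5066, 0.144, 0.2635]
tool_rot: [3.141, -0.001, 0.792]
contact_force: [-0.8, 0.4, 0.8]
opening: 0.0737
grip_force: 0.0
```

Call:
{"api": "arm_command", "payload": {
  "xyz": [
    [0.9,-0.7,-16],
    [0,0,-16],
    [0,0,-16],
    [0,0,-14],
    [0,0,-12],
    [0,0,-6],
    [0,0,-2],
    [0,0,0],
    [0,0,0]
  ],
  "spin": [0,0,0,0,0,0,0,0,0]
}}

```text
time: 3.45
tool_pos: [0.5079, 0.1429, 0.1813]
tool_rot: [3.141, -0.001, 0.789]
contact_force: [-0.2, 1.0, 0.6]
opening: 0.0736
grip_force: 0.0
```

Call:
{"api": "arm_command", "payload": {
  "xyz": [
    [0,0,0],
    [0,0,0],
    [0,0,0],
    [0,0,0],
    [0,0,0],
    [0,0,0],
    [0,0,0],
    [0,0,0]
  ],
  "spin": [0,0,0,0,0,0,0,0],
  "jaw": -0.2,
  "squeeze": 20
}}

```text
time: 4.25
tool_pos: [0.5077, 0.1429, 0.181]
tool_rot: [3.141, -0.0, 0.788]
contact_force: [-0.6, -0.3, 5.6]
opening: 0.0559
grip_force: 20.0
```

Call:
{"api": "arm_command", "payload": {
  "xyz": [
    [0,0,8],
    [0,0,22],
    [0,0,30],
    [0,0,30],
    [0,0,30],
    [0,0,30],
    [-8,-32,0],
    [-8,-32,0],
    [-8,-32,0],
    [-8,-32,0],
    [-8,-32,0],
    [-8,-32,0],
    [-8,-32,0],
    [-8,-32,0],
    [-8,-32,0],
    [-8,-32,0],
    [-8,-32,0],
    [-8,-32,0],
    [-8,-37,0],
    [-8,-32,0]
  ],
  "spin": [0,0,0,0,0,0,0,0,0,0,0,0,0,0,0,0,0,0,0,0]
}}

```text
time: 6.25
tool_pos: [0.395, -0.3117, 0.3309]
tool_rot: [3.142, 0.0, 0.788]
contact_force: [0.5, -0.1, -0.9]
opening: 0.0558
grip_force: 20.0
```

Call:
{"api": "arm_command", "payload": {
  "xyz": [
    [0,0,0],
    [0,0,0],
    [0,0,0]
  ],
  "spin": [0,0,0]
}}

```text
time: 6.55
tool_pos: [0.3957, -0.3093, 0.3306]
tool_rot: [-3.141, -0.0, 0.789]
contact_force: [0.4, 0.1, 0.0]
opening: 0.0558
grip_force: 20.0
```

Run:
```python
from h import *
c=read_camera("wrist"); np.savez("w2.npz",**c); cv2.imwrite("pics/w2.png",c["img"][...,::-1]); P=wworld(c)
s=observe();print(s["tool_pos"],s["tool_rot"],s["contact_force"])
for lo,hi,R in((.089,.1,.03),(.075,.0885,.035),(.03,.056,.045),(.004,.016,.06)):
    q=P[(P[...,2]>lo)&(P[...,2]<hi)&(np.hypot(P[...,0]-.449,P[...,1]+.257)<R)]
    print(lo,len(q),cv2.minEnclosingCircle((q[:,:2]*1000).astype(np.float32)),q.mean(0)*1000)
c2=read_camera("top"); np.savez("t2.npz",**c2)
```

```text
[ 0.39581934 -0.30914136  0.3307203 ] [-3.14100826e+00 -2.23966577e-04  7.89496519e-01] [ 0.46986056  0.06875048 -0.30378654]
0.089 2327 ((448.2485046386719, -258.9846496582031), 24.113792419433594) [ 448.21074828 -258.96951922   93.6778591 ]
0.075 1387 ((448.1731872558594, -259.02777099609375), 24.57452964782715) [ 448.75387108 -258.68399894   84.92826577]
0.03 30 ((448.3091125488281, -259.0122985839844), 35.8635139465332) [ 450.51992281 -252.00795727   55.5363881 ]
0.004 998 ((448.3774719238281, -259.1902160644531), 46.03577423095703) [ 451.61998778 -253.91905728    8.69842506]
```

View pics/w2.png

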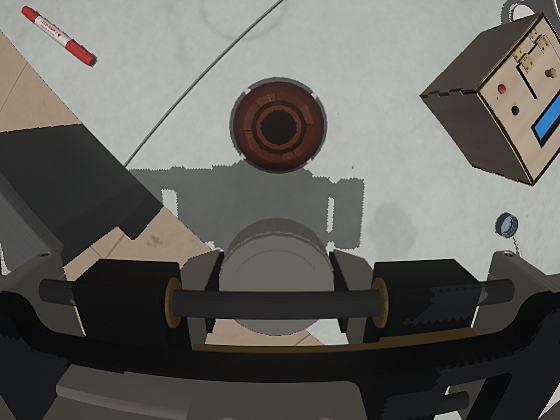

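The wrist view shows the jar's neck at (278,126), with thread sectors visible, and the cap held level at (275,285). Next I measure the cap within the gripper and the thread angles.

Run:
```python
from h import *
c=dict(np.load("w2.npz"));P=wworld(c)
t=np.array([.3958,-.3091])
q=P[(P[...,2]>.160)&(P[...,2]<.185)&(np.hypot(P[...,0]-t[0],P[...,1]-t[1])<.034)]
z=np.median(q[:,2]);print(len(q),z, np.percentile(q[:,2],[5,95]))
q=q[abs(q[:,2]-z)<.003];xy=q[:,:2]-t; y=.789
tx=xy@[np.cos(y),np.sin(y)]; ty=xy@[np.sin(y),-np.cos(y)]
print("tool x range",tx.min()*1e3,tx.max()*1e3,"y",ty.min()*1e3,ty.max()*1e3)
k=np.abs(q[:,2]-z)<.003
A=np.c_[q[:,:2],np.ones(len(q))];print("plane",np.linalg.lstsq(A,q[:,2],rcond=None)[0])
d=P-np.array([.4483,-.259,0]);r=np.hypot(d[...,0],d[...,1]);a=np.degrees(np.arctan2(d[...,1],d[...,0]))%360
for a0 in range(0,360,6):
    m=(r>.0205)&(r<.0232)&(a>=a0)&(a<a0+6)&(P[...,2]>.06)
    zz=P[...,2][m]*1000
    print(a0,len(zz),np.round(np.median(zz),1) if len(zz) else None,end="; ")
```

```text
7929 0.17598679461138467 [0.16483752 0.17748655]
tool x range -28.990480879360454 27.491230112241663 y -32.09281697029097 32.02074499036876
plane [-0.00264151 -0.00383654  0.17599046]
0 13 85.6; 6 14 85.4; 12 12 86.0; 18 13 86.3; 24 12 86.8; 30 14 87.2; 36 12 87.3; 42 15 88.1; 48 11 80.5; 54 13 80.5; 60 13 80.3; 66 11 80.1; 72 13 80.8; 78 12 88.4; 84 13 87.7; 90 14 85.0; 96 14 85.4; 102 12 85.6; 108 14 86.4; 114 13 86.9; 120 11 87.1; 126 16 87.3; 132 12 87.8; 138 12 86.6; 144 11 80.3; 150 12 80.1; 156 13 80.0; 162 13 80.8; 168 12 88.4; 174 12 88.5; 180 14 85.2; 186 12 85.8; 192 13 85.5; 198 11 86.0; 204 14 86.6; 210 13 87.3; 216 12 87.4; 222 13 88.1; 228 13 87.0; 234 13 80.0; 240 12 80.0; 246 12 80.5; 252 12 81.4; 258 12 88.3; 264 13 86.5; 270 14 85.3; 276 12 85.6; 282 13 86.1; 288 14 86.2; 294 11 87.0; 300 12 87.3; 306 14 87.6; 312 12 88.3; 318 12 81.1; 324 12 80.1; 330 12 80.7; 336 11 80.4; 342 10 80.7; 348 14 88.3; 354 14 86.3;
```

Call:
{"api": "arm_command", "payload": {
  "xyz": [
    [9,8.5,0],
    [11,10.5,0],
    [11,10.5,0],
    [11,10.5,0],
    [11,10.7,0],
    [0,0,-10],
    [0,0,-15],
    [0,0,-15],
    [0,0,-10],
    [0,0,0],
    [0,0,0],
    [0,0,0]
  ],
  "spin": [0,0,0,0,0,0,0,0,0,0,0,0]
}}

```text
time: 7.85
tool_pos: [0.4488, -0.2597, 0.2813]
tool_rot: [3.14, -0.0, 0.788]
contact_force: [-0.1, 0.7, -1.0]
opening: 0.0562
grip_force: 20.0
```

Run:
```python
from h import *
for i in range(3):
    s=observe();print(s["tool_pos"],s["tool_rot"],s["contact_force"],s["torque"])
```

```text
[ 0.44879263 -0.25971754  0.28130837] [ 3.14028604e+00 -5.84776873e-05  7.88295321e-01] [-0.13219157  0.72109454 -1.00645333] [-0.09685965  0.05745956 -0.00409171]
[ 0.44879263 -0.25971754  0.28130837] [ 3.14028604e+00 -5.84776873e-05  7.88295321e-01] [-0.13219157  0.72109454 -1.00645333] [-0.09685965  0.05745956 -0.00409171]
[ 0.44879263 -0.25971754  0.28130837] [ 3.14028604e+00 -5.84776873e-05  7.88295321e-01] [-0.13219157  0.72109454 -1.00645333] [-0.09685965  0.05745956 -0.00409171]
```

Call:
{"api": "arm_command", "payload": {
  "xyz": [
    [0,0.7,-3],
    [0,0,-4],
    [0,0,-3],
    [0,0,-1],
    [0,0,0],
    [0,0,0]
  ],
  "spin": [0,0,0,0,0,0]
}}

```text
time: 8.45
tool_pos: [0.4487, -0.2588, 0.2698]
tool_rot: [3.141, -0.0, 0.788]
contact_force: [-0.7, -0.6, -0.5]
opening: 0.0556
grip_force: 20.0
```

Call:
{"api": "arm_command", "payload": {
  "xyz": [
    [0,0,-1],
    [0,0,-1],
    [0,0,-0.5],
    [0,0,0],
    [0,0,0]
  ],
  "spin": [0,0,0,0,0]
}}

```text
time: 8.95
tool_pos: [0.4486, -0.2588, 0.2673]
tool_rot: [3.141, 0.0, 0.788]
contact_force: [0.3, -0.4, -0.8]
opening: 0.0556
grip_force: 20.0
```

Call:
{"api": "arm_command", "payload": {
  "xyz": [
    [0,0,-0.5],
    [0,0,-0.3],
    [0,0,0],
    [0,0,0]
  ],
  "spin": [0,0,0,0]
}}

```text
time: 9.35
tool_pos: [0.4486, -0.2588, 0.2665]
tool_rot: [3.141, -0.0, 0.788]
contact_force: [-0.3, 0.2, -0.6]
opening: 0.056
grip_force: 20.0
```

Call:
{"api": "arm_command", "payload": {
  "xyz": [
    [0,0,-0.5],
    [0,0,-0.3],
    [0,0,0],
    [0,0,0]
  ],
  "spin": [0,0,0,0]
}}

```text
time: 9.75
tool_pos: [0.4487, -0.2588, 0.2658]
tool_rot: [3.141, -0.0, 0.788]
contact_force: [-0.7, 0.4, 1.2]
opening: 0.0556
grip_force: 20.0
```

Call:
{"api": "arm_command", "payload": {
  "xyz": [
    [0,0,-0.4],
    [0,0,0],
    [0,0,0]
  ],
  "spin": [0,0,0]
}}

```text
time: 10.05
tool_pos: [0.4487, -0.2588, 0.2655]
tool_rot: [3.141, -0.0, 0.788]
contact_force: [-1.5, 0.8, 4.2]
opening: 0.0555
grip_force: 20.0
```

Call:
{"api": "arm_command", "payload": {
  "xyz": [
    [0,0,-0.4],
    [0,0,0],
    [0,0,0]
  ],
  "spin": [0,0,0]
}}

```text
time: 10.35
tool_pos: [0.4486, -0.2588, 0.2652]
tool_rot: [3.141, 0.0, 0.789]
contact_force: [-1.3, 0.5, 6.5]
opening: 0.0553
grip_force: 20.0
```

Call:
{"api": "arm_command", "payload": {
  "xyz": [
    [0,0,0.15],
    [0,0,0.15],
    [0,0,0.15],
    [0,0,0.15],
    [0,0,0]
  ],
  "spin": [2.5,2.5,2.5,2.5,0]
}}

```text
time: 10.85
tool_pos: [0.4486, -0.2587, 0.265]
tool_rot: [-3.141, -0.0, 0.963]
contact_force: [0.6, -0.7, -0.9]
opening: 0.0558
grip_force: 20.0
```

Call:
{"api": "arm_command", "payload": {
  "xyz": [
    [0,0,-0.5],
    [0,0,-0.5],
    [0,0,-0.5],
    [0,0,-0.3],
    [0,0,0],
    [0,0,0]
  ],
  "spin": [0,0,0,0,0,0]
}}

```text
time: 11.45
tool_pos: [0.4486, -0.2588, 0.2636]
tool_rot: [3.142, 0.0, 0.963]
contact_force: [0.8, 1.2, 0.5]
opening: 0.0558
grip_force: 20.0
```

Call:
{"api": "arm_command", "payload": {
  "xyz": [
    [0,0,-0.4],
    [0,0,-0.3],
    [0,0,-0.3],
    [0,0,0],
    [0,0,0]
  ],
  "spin": [0,0,0,0,0]
}}

```text
time: 11.95
tool_pos: [0.4486, -0.2588, 0.2626]
tool_rot: [3.142, 0.0, 0.963]
contact_force: [-0.2, 0.2, 0.4]
opening: 0.0558
grip_force: 20.0
```

Call:
{"api": "arm_command", "payload": {
  "xyz": [
    [0,0,-0.4],
    [0,0,-0.4],
    [0,0,0],
    [0,0,0]
  ],
  "spin": [0,0,0,0]
}}

```text
time: 12.35
tool_pos: [0.4486, -0.2588, 0.2618]
tool_rot: [3.142, 0.0, 0.963]
contact_force: [0.2, -0.1, 0.0]
opening: 0.056
grip_force: 20.0
```

Call:
{"api": "arm_command", "payload": {
  "xyz": [
    [0,0,-0.4],
    [0,0,-0.2],
    [0,0,0],
    [0,0,0]
  ],
  "spin": [0,0,0,0]
}}

```text
time: 12.75
tool_pos: [0.4486, -0.2588, 0.2612]
tool_rot: [3.142, 0.0, 0.963]
contact_force: [-0.6, -1.1, -0.3]
opening: 0.0557
grip_force: 20.0
```

Call:
{"api": "arm_command", "payload": {
  "xyz": [
    [0,0,-0.5],
    [0,0,-0.5],
    [0,0,-0.3],
    [0,0,0],
    [0,0,0]
  ],
  "spin": [0,0,0,0,0]
}}

```text
time: 13.25
tool_pos: [0.4486, -0.2588, 0.2599]
tool_rot: [3.142, 0.0, 0.963]
contact_force: [-0.1, 0.2, -1.1]
opening: 0.0557
grip_force: 20.0
```

Call:
{"api": "arm_command", "payload": {
  "xyz": [
    [0,0,-0.4],
    [0,0,-0.4],
    [0,0,0],
    [0,0,0]
  ],
  "spin": [0,0,0,0]
}}

```text
time: 13.65
tool_pos: [0.4487, -0.2588, 0.2592]
tool_rot: [3.141, 0.0, 0.963]
contact_force: [0.1, 0.1, 0.1]
opening: 0.0553
grip_force: 20.0
```

Call:
{"api": "arm_command", "payload": {
  "xyz": [
    [0,0,-0.4],
    [0,0,-0.2],
    [0,0,0],
    [0,0,0]
  ],
  "spin": [0,0,0,0]
}}

```text
time: 14.05
tool_pos: [0.4486, -0.2588, 0.2588]
tool_rot: [3.141, 0.0, 0.963]
contact_force: [-1.4, 1.5, 5.3]
opening: 0.0558
grip_force: 20.0
```

Call:
{"api": "arm_command", "payload": {
  "xyz": [
    [0,0,-0.4],
    [0,0,0],
    [0,0,0]
  ],
  "spin": [0,0,0]
}}

```text
time: 14.35
tool_pos: [0.4487, -0.2588, 0.2588]
tool_rot: [3.141, 0.0, 0.963]
contact_force: [-1.5, 1.9, 8.1]
opening: 0.0561
grip_force: 20.0
```

Call:
{"api": "arm_command", "payload": {
  "xyz": [
    [0,0,0.4],
    [0,0,0],
    [0,0,-0.1],
    [0,0,-0.15],
    [0,0,-0.15],
    [0,0,-0.15],
    [0,0,0]
  ],
  "spin": [0,-2.5,-2.5,-2.5,-2.5,-2.5,0]
}}

```text
time: 15.05
tool_pos: [0.4488, -0.2591, 0.2587]
tool_rot: [3.14, 0.0, 0.744]
contact_force: [-1.6, -0.7, 7.8]
opening: 0.0554
grip_force: 20.0
```

```bash
python3 -c "
from h import *
s=observe();print(s['tool_pos'],s['contact_force'],s['torque'])"
```

```text
[ 0.44877472 -0.25910748  0.25871   ] [-1.64028604 -0.65500846  7.79422998] [-0.08604955  0.47366136 -0.06169545]
```

Call:
{"api": "arm_command", "payload": {
  "xyz": [
    [0,0,0],
    [0,0,0],
    [0,0,0],
    [0,0,-0.1],
    [0,0,0]
  ],
  "spin": [-2.5,-2.5,-2.5,-2.5,0]
}}

```text
time: 15.55
tool_pos: [0.4489, -0.2591, 0.2583]
tool_rot: [3.14, -0.0, 0.57]
contact_force: [-0.2, -0.2, 5.3]
opening: 0.0557
grip_force: 20.0
```

Sinking now, so it is in the groove. I keep turning at about 0.067 mm per degree.

Call:
{"api": "arm_command", "payload": {
  "xyz": [
    [0,0,-0.15],
    [0,0,-0.17],
    [0,0,-0.17],
    [0,0,-0.17],
    [0,0,0]
  ],
  "spin": [-2.5,-2.5,-2.5,-2.5,0]
}}

```text
time: 16.05
tool_pos: [0.4489, -0.2591, 0.2576]
tool_rot: [3.14, -0.001, 0.396]
contact_force: [-0.1, 0.2, 5.6]
opening: 0.0555
grip_force: 20.0
```

Call:
{"api": "arm_command", "payload": {
  "xyz": [
    [0,0,-0.15],
    [0,0,-0.17],
    [0,0,-0.17],
    [0,0,-0.17],
    [0,0,0]
  ],
  "spin": [-2.5,-2.5,-2.5,-2.5,0]
}}

```text
time: 16.55
tool_pos: [0.4489, -0.2591, 0.257]
tool_rot: [3.14, -0.001, 0.221]
contact_force: [0.6, -0.4, 5.3]
opening: 0.0559
grip_force: 20.0
```

```bash
python3 -c "
from h import *
s=observe();print(s['tool_pos'],s['contact_force'],s['torque'])"
```

```text
[ 0.4489411  -0.25905516  0.25695467] [ 0.57066093 -0.37328085  5.30766891] [-0.17404707  0.17050844 -0.05586498]
```

Call:
{"api": "arm_command", "payload": {
  "xyz": [
    [0,0,-0.15],
    [0,0,-0.17],
    [0,0,-0.17],
    [0,0,-0.15],
    [0,0,0]
  ],
  "spin": [-2.5,-2.5,-2.5,-2,0]
}}

```text
time: 17.05
tool_pos: [0.4489, -0.2591, 0.2563]
tool_rot: [3.14, -0.001, 0.056]
contact_force: [-0.3, -0.4, 4.8]
opening: 0.0558
grip_force: 20.0
```

```bash
python3 -c "
from h import *
s=observe();print(s['tool_pos'],s['contact_force'],s['torque'])"
```

```text
[ 0.44894855 -0.25905842  0.25632243] [-0.33584024 -0.4318234   4.83146661] [-0.17723775  0.17570875 -0.08121279]
```

Call:
{"api": "arm_command", "payload": {
  "xyz": [
    [0,0,-0.12],
    [0,0,-0.12],
    [0,0,-0.12],
    [0,0,0]
  ],
  "spin": [-1.8,-1.8,-1.8,0]
}}

```text
time: 17.45
tool_pos: [0.449, -0.2591, 0.256]
tool_rot: [3.14, -0.002, -0.038]
contact_force: [-0.2, -1.2, 4.8]
opening: 0.0555
grip_force: 20.0
```

```bash
python3 -c "
from h import *
s=observe();print(s['tool_pos'],s['contact_force'],s['torque'])"
```

```text
[ 0.44897474 -0.25908525  0.25598614] [-0.16245727 -1.17828983  4.7610044 ] [-0.22648048  0.13323592 -0.0238981 ]
```

Call:
{"api": "arm_command", "payload": {
  "xyz": [
    [0,0,-0.1],
    [0,0,-0.05],
    [0,0,0]
  ],
  "spin": [-1.5,-1.5,0]
}}

```text
time: 17.75
tool_pos: [0.4488, -0.259, 0.2557]
tool_rot: [3.141, -0.001, -0.09]
contact_force: [-0.7, -0.9, 5.6]
opening: 0.0558
grip_force: 20.0
```

```bash
python3 -c "
from h import *
s=observe();print(s['tool_pos'],s['tool_rot'],s['contact_force'],s['torque'])"
```

```text
[ 0.44877465 -0.25896316  0.25573531] [ 3.14079838e+00 -7.37090763e-04 -9.01474769e-02] [-0.70390533 -0.87862586  5.5597849 ] [-0.20259444  0.30520973 -0.00795336]
```

Call:
{"api": "arm_command", "payload": {
  "xyz": [
    [0,0,0],
    [0,0,0],
    [0,0,0]
  ],
  "spin": [-1.5,-1.5,0]
}}

```text
time: 18.05
tool_pos: [0.4487, -0.2587, 0.2556]
tool_rot: [3.141, -0.0, -0.141]
contact_force: [-1.0, 0.6, 6.4]
opening: 0.0558
grip_force: 20.0
```

```bash
python3 -c "
from h import *
s=observe();print(s['tool_pos'],s['tool_rot'],s['contact_force'],s['torque'])"
```

```text
[ 0.4486893  -0.25873447  0.25563836] [ 3.14097752e+00 -5.14949328e-05 -1.41090158e-01] [-1.02675276  0.64245328  6.44312399] [0.01721041 0.30163326 0.49362261]
```

The z torque rose to 0.49 N m, so the cap is at the stop, with its underside at about 75 mm. I relax, release and lift.

Call:
{"api": "arm_command", "payload": {
  "xyz": [
    [0,0,0.3],
    [0,0,0.4],
    [0,0,0]
  ],
  "spin": [2,0,0]
}}

```text
time: 18.35
tool_pos: [0.4486, -0.2587, 0.2559]
tool_rot: [-3.141, 0.0, -0.109]
contact_force: [-0.1, -0.3, 1.3]
opening: 0.056
grip_force: 20.0
```

Call:
{"api": "arm_command", "payload": {
  "xyz": [
    [0,0,0],
    [0,0,0],
    [0,0,0],
    [0,0,0],
    [0,0,0],
    [0,0,0]
  ],
  "spin": [0,0,0,0,0,0],
  "jaw": 0.6
}}

```text
time: 18.95
tool_pos: [0.4486, -0.2588, 0.2561]
tool_rot: [3.142, 0.0, -0.109]
contact_force: [-0.6, -0.4, -1.1]
opening: 0.0736
grip_force: 0.0
```

Call:
{"api": "arm_command", "payload": {
  "xyz": [
    [0,0,5],
    [0,0,15],
    [0,0,30],
    [0,0,30],
    [-20,-10,20],
    [-20,-20,0],
    [-20,-20,0],
    [0,0,0],
    [0,0,0],
    [0,0,0]
  ],
  "spin": [0,0,0,0,0,0,0,0,0,0]
}}

```text
time: 19.95
tool_pos: [0.389, -0.3084, 0.3562]
tool_rot: [-3.141, -0.0, -0.108]
contact_force: [0.0, 0.3, 0.3]
opening: 0.0734
grip_force: 0.0
```

Run:
```python
from h import *
c=read_camera("wrist"); cv2.imwrite("pics/w3.png",c["img"][...,::-1]); P=wworld(c)
b=read_camera("top")
for n,Q in(("w",P),("t",world(b))):
    q=Q[(Q[...,2]>.096)&(Q[...,2]<.107)&(np.hypot(Q[...,0]-.449,Q[...,1]+.259)<.035)]
    if len(q)<5: print(n,len(q)); continue
    print(n,len(q),cv2.minEnclosingCircle((q[:,:2]*1000).astype(np.float32)),np.median(q[:,2]),np.linalg.lstsq(np.c_[q[:,:2],np.ones(len(q))],q[:,2],rcond=None)[0])
s=observe();print(s["time"],s["tool_pos"],s["contact_force"],s["opening"])
```

```text
w 4257 ((448.4073181152344, -259.2127685546875), 28.712217330932617) 0.10134822339824023 [-0.00304357  0.00705485  0.10446086]
t 738 ((450.5993347167969, -257.4018859863281), 28.811002731323242) 0.10156257641907579 [ 0.00280677 -0.00732556  0.09829386]
20.05 [ 0.38916822 -0.30820575  0.35608681] [ 0.12372392 -0.2249082   0.08915024] 0.07365839983746755
```

View pics/w3.png

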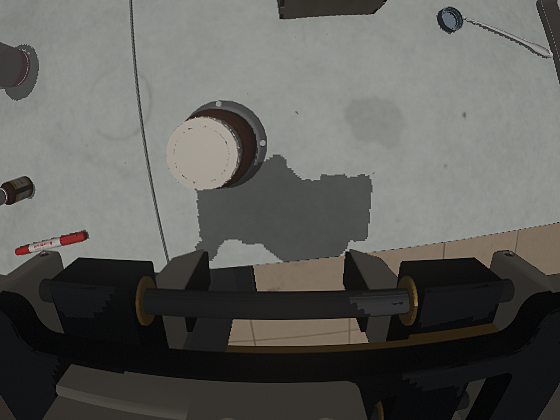

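The white cap sits level and centred on the jar at (204,153). Its top is at 101.3 mm, which puts the underside at about 75 mm, and the bystanders are where they were.

```bash
python3 -c "
from cell import *
print(hand_in())"
```

```text
the job is handed in; nothing more can be done
None
```

The white cap is screwed fully home on the brown jar, level and centred with its underside at about 75 mm; I released it, left the bystanders alone, and handed the job in at about 20 s.

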